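# Put a reserved cap tin away in the pedal-lid box

## Robot

A 6-joint arm with a two-finger parallel gripper is mounted at the origin on the work surface. World frame = base frame: x ahead of the robot, y to its left, z up, the work surface at z = 0. Lengths are in m, angles in rad, forces in N, time in s.
With the tool pointing down it reaches from about 0.35 to 0.8 m from the base axis. Payload 7.3 kg.
Tool frame: the origin (TCP) lies between the finger pads; the fingertips stand 25 mm ahead of it and the grasp point (between the pads) lies 6 mm ahead of it (r.tip_extent is the distance from the TCP to the fingertips, in m); z points along the fingers, y is the direction in which the jaws open and shut (so a half turn about z gives the same grasp; the last joint's range is limited). The gripper opens to 85 mm and grips with 20 to 120 N. Pads are 22 mm wide; open, the fingers measure 114 mm over their backs; the gripper's body (76 mm by 85 mm) begins 54 mm behind the grasp point. The pads swing forward as they close: fully open they stand 13 mm farther back than shut.
Start: joints at [1.073, 0.342, 1.524, -0, 1.275, -0.146], TCP at [0.181, 0.493, 0.256] pointing down, gripper open.
Joint ranges: [-2.53, 2.53], [-0.77, 2.02], [0.04, 2.7], [-1, 4.14], [0.28, 2.66], [-3.11, 3.11]. Speed limits (rad/s): [2.57, 2.57, 3.14, 3.14, 3.14, 3.14].

## Interface

Orientations are given as a unit quaternion [x, y, z, w].
In Python, from workcell import r, command_gripper, optics gives the robot as it stands. The module is installed in compiled form; this text tells all that it offers. Calls block until the motion is done:
- r.reach(position, orientation): joint-space move of the TCP to a pose.
- r.move_straight(position, orientation=None, speed=0.15, max_force=None): straight line of the TCP; orientation=None keeps the orientation; speed is the mean speed in m/s. With max_force (N) it stops when the force on the tool has changed by that much, and returns True; else False.
- r.movej(angles): joint-space move.
- command_gripper(opening, force=None): finger opening in m; force is the grip in N (None keeps the last); returns when the fingers have stopped.
- r.hold(seconds).
- r.solve_ik(position, orientation): joint angles nearest the present ones, or None.
- r.read_state(): the state.
- optics.get_image(name): name is "scene" or "top" or "wrist"; returns (picture, depth): 384x512x3 uint8, red, green, blue; 384x512 float32, m along the optical axis (not along the pixel's ray), 0 where there is no reading.
- optics.camera_model(name): a dict with "K" (3x3 intrinsics, pixels), "R" (3x3) and "t" (3): a world point X has camera coordinates R X + t; the wrist camera has in their place "tool_from_camera" (4x4, takes a point from camera to tool coordinates, whose origin is the TCP and whose axes are the flange's). Camera axes: x right, y down, z forward; pixel columns grow to the right and rows downward; lengths in m; the calibration is good to about 2 mm. A picture is of the moment at which its call begins: read the wrist's pose just before it. camera_model takes no time and is no camera call.
A pose or a line that the arm cannot do raises r.PlanningError and nothing moves.
- r.finish_job(): hands the job in, once; it reports no verdict.
The state is a dict: "time_s": time; "joint_positions": joint angles; "dq": joint speeds; "tau": joint torques, N m; "eef_pos": TCP position; "eef_rot": TCP orientation; "contact_force": force on the tool from outside, world axes, zero at the start; "torque": the same for the moment, N m; "grip_width": finger opening in m.
Only numpy, scipy, OpenCV 4.12 (cv2) and the standard library are available. Lean on these libraries where they do the work, as an engineer would, in place of code of your own. Each camera call takes 0.05 s, during which the arm holds its last target. There are 200 camera calls.

## Task

A collector has reserved the yellow cap tin: press the pedal of the blue keep box all the way down so that its lid rises, take the yellow tin out of the wooden rack and stand it upright on the floor of the box's open compartment, its long side running from the front of the box to the back, without dropping it. Then ease the pedal gently back up until the lid is fully shut. Work the lid only by its pedal, never by touching it, and leave the other tins and everything else where they are (the cork mat is free for setting the tin down to change your grip).

Things in the scene. Friction and masses are not known exactly. Their poses are not given: they have to be found in the camera images.
- tin_yellow_center (a point): yellow cap tin, closed rigid box 60 (x) x 36 (y) x 50 mm high, 100-200 g, gold disc on top; this is its centre, 25 mm above its underside. Starts upright in a rack slot with walls as high as itself 3 mm beside both long sides: grip it there across its 60 mm length by the free ends and lift straight up. In the keep box walls are near its ends: hold it there across its 36 mm width.
- rack: wooden rack, 52 (x) x 150 (y) x 55 mm, fixed; origin under its centre. Three slots along its x, centred at y = -48, 0, +48 mm, each with a tin standing on the 5 mm base; the walls between are 6 mm thick, 46 mm long, so that the tins' ends stick out 7 mm at both ends.
- mat: cork mat, 130 (x) x 110 (y) mm, 3 mm thick, fixed and empty; origin under its centre. A free spot to set the tin down and take it another way.
- compartment (a point): centre of the compartment's floor in the blue fixed keep box, 6 mm above the table; x to the back of the box, z up. Inside 72 (x) x 96 (y) x 60 mm deep, walls 6, rim at 66 mm; box outside 134 x 108 mm, its front face 42 mm towards -x from here, pedal beyond it. Steel lid 134 x 108 x 5 mm, hinged at rim height 92 mm along +x; open, it stands nearly upright there, to 200 mm.
- pedal_pad (a point): centre of the pedal's black pad, 44 long x 40 wide (y, along the hinge) x 12 mm thick; moves with the pedal, which points out of the box's front (box -x). Pad centre 80 mm above the table when up (lever 0.2 rad above level), 34 mm fully down. Press it from above; to raise it, pinch it from above across its 40 mm width (it turns between the fingers).
- pedal_hinge (a point): hinge of the pedal, in the box's front face on its middle line, 58 mm above the table, 110 mm from the pad's centre; the hinge line runs along the box's y.
- pedal (a joint): pedal angle: 0 fully up (lid shut), 0.42 rad fully down (a stop at both ends). Friction holds it wherever it is left; about 6 N at the pad presses it down, 3 to 6 N upward raises it.
- lid (a joint): lid angle, 3.45 times the pedal angle by a linkage: 0 shut, 1.45 rad fully open.
- tin_blue_center (a point): blue tin, same size as the yellow one, bystander; its centre
- tin_green_center (a point): green tin, same size as the yellow one, bystander; its centre
- jar: small glass jar with a white lid, 50 mm across, 70 mm tall, bystander; origin under its centre
- biscuit_tin: round yellow biscuit tin, 90 mm across, 60 mm tall, bystander; origin under its centre
- loupe: black eyepiece magnifier, upright cylinder 40 mm across, 35 mm tall, bystander; origin under its centre

How it is judged:
By the outcome, as a careful person would: the job done as asked, in the order asked, and still so for the second after the job is handed in, with the robot touching nothing.
It also fails if it takes over 72 s, if anything falls off the work surface, if the arm or the gripper's body presses on something with over 40 N, if the wrist force passes 120 N, or if a joint passes its speed limit or range.

## Working session

There is one attempt and no reset: what is moved stays moved. The work goes in short steps, each a Python script; the robot and the scene stay as the last script left them, time stands still between calls to the robot, and variables do not carry over. Pictures are saved under pics/ and viewed, about 8 in all and at most 12, crops included, and the job is handed in when it is done.

```bash
mkdir -p pics
python3 - <<'E'
from workcell import r,optics
import cv2,numpy as np
for n in("scene","top"):
    im,d=optics.get_image(n); np.savez(n+".npz",im=im,d=d,**optics.camera_model(n)); cv2.imwrite(f"pics/{n}.png",im[:,:,::-1])
    m=optics.camera_model(n);print(n,m["K"],m["R"],m["t"])
print(r.read_state()); print(optics.camera_model("wrist"))
a=cv2.imread("pics/scene.png");b=cv2.imread("pics/top.png")
cv2.imwrite("pics/top2.png",cv2.resize(b,(800,600)))
E
```

```text
scene [[485.13865154   0.         255.80816729]
 [  0.         485.13865154 187.893653  ]
 [  0.           0.           1.        ]] [[-0.7858692   0.61837465 -0.00473152]
 [ 0.35535652  0.44532101 -0.82183389]
 [-0.5060942  -0.64753532 -0.56970753]] [ 0.44185421 -0.15558614  1.5000205 ]
top [[420.78474178   0.         261.19263066]
 [  0.         420.78474178 193.34405019]
 [  0.           0.           1.        ]] [[-7.27209894e-04 -9.99940519e-01 -1.08825700e-02]
 [-9.95911390e-01  1.70724506e-03 -9.03193732e-02]
 [ 9.03325801e-02  1.07723942e-02 -9.95853393e-01]] [0.036757   0.59474276 1.31773454]
{'time_s': 0.1, 'joint_positions': array([ 1.07298317e+00,  3.42664541e-01,  1.52489929e+00, -1.30308488e-05,
        1.27540637e+00, -1.46026715e-01]), 'dq': array([-0.00115142, -0.00144761, -0.0043784 , -0.00167221,  0.00129751,
       -0.00045488]), 'tau': array([-3.19962292e-04, -4.34450090e+01, -2.46489608e+01, -3.56760975e-04,
        4.71411593e-03, -6.04387878e-05]), 'eef_pos': array([0.18074562, 0.49256993, 0.25569722]), 'eef_rot': array([ 1.74985731e-01,  9.84570729e-01, -6.55363891e-04, -2.12008580e-04]), 'contact_force': array([-0.35761705, -0.53003374, -0.13235755]), 'torque': array([ 0.02112737, -0.01610327,  0.01259978]), 'grip_width': 0.0854345800867914}
{'K': array([[311.93365247,   0.        , 254.86314475],
       [  0.        , 311.93365247, 191.77833363],
       [  0.        ,   0.        ,   1.        ]]), 'tool_from_camera': array([[ 2.18373373e-04, -9.53761485e-01, -3.00564439e-01,
         7.64090534e-02],
       [ 9.99999791e-01,  2.54794113e-05,  6.45691977e-04,
         3.97114770e-04],
       [-6.08177934e-04, -3.00564517e-01,  9.53761292e-01,
        -1.19878617e-01],
       [ 0.00000000e+00,  0.00000000e+00,  0.00000000e+00,
         1.00000000e+00]])}
```

View pics/top2.png

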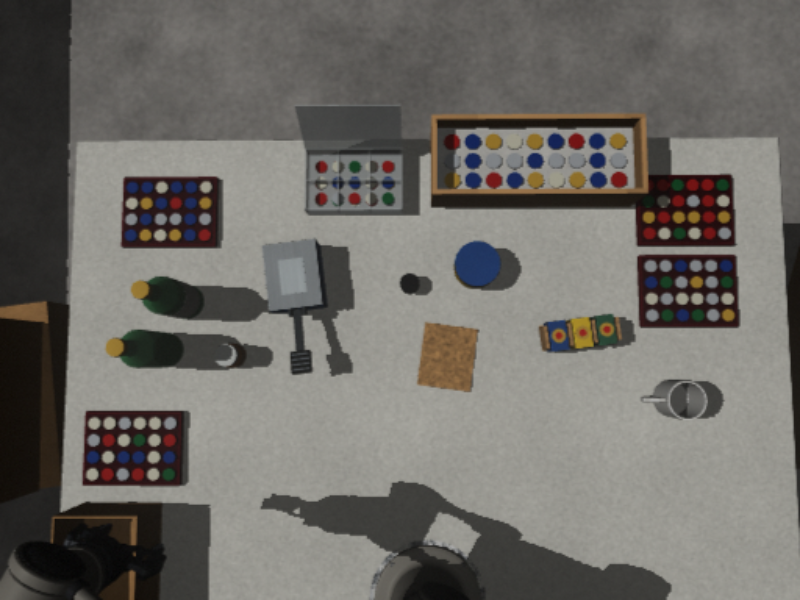

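View pics/scene.png

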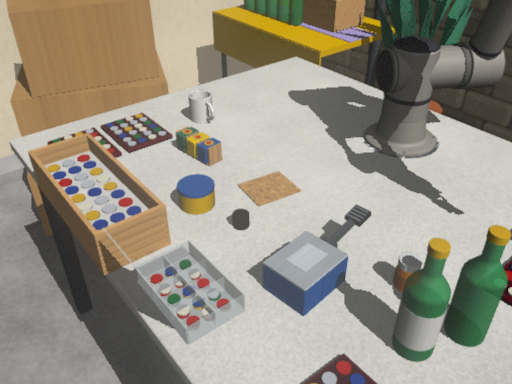

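Top view (800x600): keep box lid at about (295,275), pedal pad (300,362), mat (448,357), rack (580,333) with yellow in the middle slot, loupe (410,284), biscuit tin (478,264), jar (232,353). Next, a height map to get the poses.

```bash
cat > h.py <<'E'
import numpy as np,cv2
def cloud(f):
    z=np.load(f); d=z['d']; v,u=np.indices(d.shape); K=z['K']
    c=np.stack([(u-K[0,2])/K[0,0]*d,(v-K[1,2])/K[1,1]*d,d],-1)
    return z['im'],(c-z['t'])@z['R'],d>0
def rect(P,m):
    c,s,a=cv2.minAreaRect(P[m][:,:2].astype(np.float32)*1000); return np.round(c,1),np.round(s,1),round(a,1)
E
python3 - <<'E'
from h import *
im,P,ok=cloud("top.npz")
def box(x0,y0,x1,y1):
    m=np.zeros(ok.shape,bool); s=1.5625; m[int(y0/s):int(y1/s),int(x0/s):int(x1/s)]=1; return m&ok
Z=P[...,2]
tab=box(350,400,420,470);print("table z",np.median(Z[tab]))
def cc(m,name):
    n,l,st,_=cv2.connectedComponentsWithStats(m.astype(np.uint8)); k=1+np.argmax(st[1:,4]); q=l==k
    print(name,st[k,4],rect(P,q),"med",np.median(P[q],0).round(4),np.percentile(Z[q],[5,95]).round(4)); return q
b=box(255,230,335,345); cc(b&(Z>.08)&(Z<.11),"lid")
cc(box(285,345,315,380)&(Z>.05)&(Z<.1),"pad"); cc(box(285,315,315,345)&(Z>.04),"arm")
rk=box(530,305,632,365); cc(rk&(Z>.045)&(Z<.066),"rack")
hsv=cv2.cvtColor(im,cv2.COLOR_RGB2HSV); H,S,V=np.moveaxis(hsv,-1,0)
cc(rk&(H>20)&(H<35)&(S>150)&(V>110)&(Z>.045),"yellow")
cc(rk&(H>100)&(H<125)&(S>120)&(Z>.045),"blue");cc(rk&(H>40)&(H<90)&(S>80)&(Z>.045),"green")
cc(box(410,315,485,400)&(H<25)&(S>60),"mat")
crop=np.hstack([cv2.resize(im[145:250,160:230],None,fx=5.5,fy=5.5,interpolation=cv2.INTER_CUBIC)[:577,:385],cv2.resize(im[195:235,340:405],None,fx=6,fy=6,interpolation=cv2.INTER_CUBIC)[:240].repeat(1,0) if 0 else np.pad(cv2.resize(im[195:235,340:405],None,fx=6,fy=6,interpolation=cv2.INTER_CUBIC),((0,337),(0,0),(0,0)))])
cv2.imwrite("pics/crop1.png",crop[:,:,::-1]);print(crop.shape)
E
```

```text
table z -0.00024783098236610637Traceback (most recent call last):
  File "<stdin>", line 10, in <module>
  File "<stdin>", line 8, in cc
    return _wrapfunc(a, 'argmax', axis=axis, out=out, **kwds)
    return bound(*args, **kwds)
ValueError: attempt to get argmax of an empty sequence
```

Run:
```python
from h import *
im,P,ok=cloud("top.npz")
s=1.5625
def box(x0,y0,x1,y1):
    m=np.zeros(ok.shape,bool); m[int(y0/s):int(y1/s),int(x0/s):int(x1/s)]=1; return m&ok
Z=P[...,2]
b=box(255,230,335,345);print(b.sum(),np.percentile(Z[b],range(0,101,10)).round(3))
def cc(m,name):
    n,l,st,_=cv2.connectedComponentsWithStats(m.astype(np.uint8))
    if n<2: print(name,"none");return
    k=1+np.argmax(st[1:,4]); q=l==k
    print(name,st[k,4],rect(P,q),"med",np.median(P[q],0).round(4),np.percentile(Z[q],[5,95]).round(4)); return q
cc(b&(Z>.06)&(Z<.12),"lid")
cc(box(285,345,315,380)&(Z>.05)&(Z<.1),"pad"); cc(box(285,315,315,345)&(Z>.04),"arm")
rk=box(530,305,632,365); cc(rk&(Z>.045)&(Z<.066),"rack")
hsv=cv2.cvtColor(im,cv2.COLOR_RGB2HSV); H,S,V=np.moveaxis(hsv,-1,0)
cc(rk&(H>20)&(H<35)&(S>150)&(V>110)&(Z>.045),"yellow")
cc(rk&(H>100)&(H<125)&(S>120)&(Z>.045),"blue");cc(rk&(H>40)&(H<90)&(S>80)&(Z>.045),"green")
cc(box(410,315,485,400)&(H<25)&(S>60),"mat")
A=cv2.resize(im[145:245,160:230],None,fx=5.5,fy=5.5,interpolation=cv2.INTER_CUBIC)
B=cv2.resize(im[195:235,340:405],None,fx=6,fy=6,interpolation=cv2.INTER_CUBIC)
crop=np.hstack([A,np.pad(B,((0,len(A)-len(B)),(0,0),(0,0)))])
cv2.imwrite("pics/crop1.png",crop[:,:,::-1]);print(crop.shape)
```

```text
3709 [-0.011 -0.003 -0.001  0.     0.002  0.005  0.067  0.07   0.071  0.073
  0.079]
lid 1634 (array([612.4, 262.3]), array([204.8, 108.6]), 7.5) med [0.6392 0.2624 0.0711] [0.066  0.0757]
pad 225 (array([480.7, 245.4]), array([58.4, 40.1]), 7.1) med [0.475  0.2452 0.0848] [0.0762 0.0902]
arm 116 (array([540.1, 256.4]), array([57.1, 32.8]), 0.3) med [0.5427 0.2528 0.0697] [0.0572 0.0765]
rack 852 (array([ 531.5, -310.6]), array([ 60.1, 150.8]), 7.3) med [ 0.5306 -0.3106  0.0546] [0.0488 0.0592]
yellow 182 (array([ 532.1, -310.5]), array([58.1, 36. ]), 7.0) med [ 0.5304 -0.3092  0.0547] [0.0507 0.0594]
blue 64 (array([ 508.7, -263.7]), array([34.3, 25. ]), 89.7) med [ 0.5056 -0.2643  0.0537] [0.0501 0.0581]
green 62 (array([ 520.9, -359.2]), array([34.7, 24.7]), 89.8) med [ 0.5179 -0.3579  0.0547] [0.0499 0.0591]
mat 1383 (array([484.6, -43.6]), array([111.1, 131. ]), 82.6) med [ 0.4845 -0.0437  0.0028] [-0.0018  0.0074]
(550, 775, 3)
```

View pics/crop1.png

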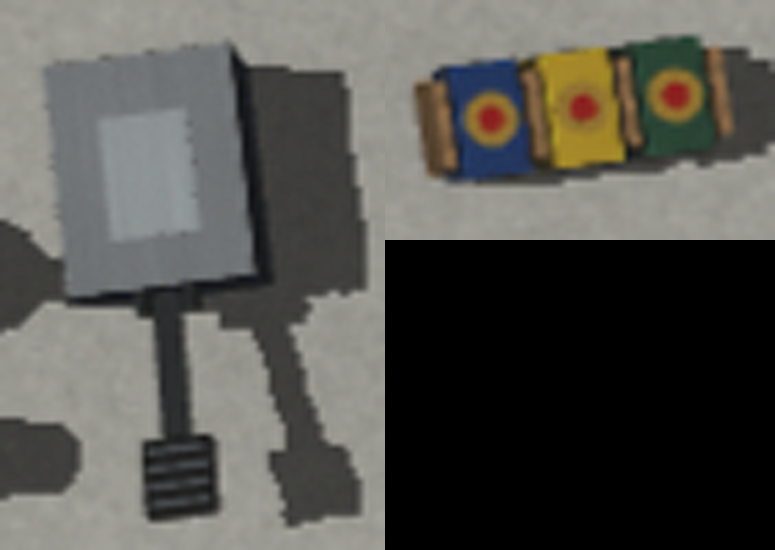

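Crop: the lid spans (45–260, 45–300) and the pad (145–217, 437–517). The rack and yellow tin share a yaw of about +7° and the same centre, near (0.5315, -0.3105). The measured heights fit: lid 71 mm, tin 55 mm, pad top about 86 mm. Next I'll refit the box cleanly and press the pedal.

```bash
cat >> h.py <<'E'
def q(deg):  # tool down, jaw axis (tool y) heading deg from world +x
    a=np.deg2rad((90-deg)/2); return np.array([np.sin(a),np.cos(a),0,0])
E
python3 - <<'E'
from h import *
from workcell import r
im,P,ok=cloud("top.npz");Z=P[...,2]; R,C=np.indices(ok.shape)
m=ok&(R<196)&(R>150)&(C>165)&(C<210)&(Z>.06)&(Z<.085); c,s,a=rect(P,m); print("lid",c,s,a)
p=ok&(R>225)&(R<242)&(C>183)&(C<202)&(Z>.07)&(Z<.1); pc=rect(P,p); print("pad",pc)
j=ok&(R>210)&(R<240)&(C>135)&(C<160)&(Z>.06)&(Z<.08);print("jar",rect(P,j))
for n,(x,y,z,h) in dict(pad=(.475,.245,.12,97),tinA=(.5315,-.3105,.038,7.3),tinB=(.5315,-.3105,.038,187.3),tinup=(.5315,-.3105,.25,7.3),mat=(.484,-.043,.04,97),mat7=(.484,-.043,.04,7.3),comp=(.61,.26,.04,97),comp2=(.61,.26,.04,-83)).items():
    s=r.solve_ik([x,y,z],q(h)); print(n,None if s is None else np.round(s,2))
E
```

```text
lid [647.1 266.7] [134.5 108.7] 7.3
pad (array([471.3, 244.3]), array([40.4, 40.3]), 3.9)
jar (array([487.5, 395.2]), array([43.1, 43.2]), 89.9)
pad [ 0.33  0.51  1.68 -0.    0.96 -1.36]
tinA [-0.65  0.74  1.5  -0.    0.91 -0.78]
tinB [-0.65  0.74  1.5  -0.    0.91  2.36]
tinup [-0.65  0.52  1.27 -0.    1.36 -0.78]
mat [-0.25  0.57  1.88 -0.    0.7  -1.94]
mat7 [-0.25  0.57  1.88 -0.    0.7  -0.37]
comp [ 0.29  0.81  1.34 -0.    1.   -1.41]
comp2 [ 0.29  0.81  1.34 -0.    1.    1.74]
```

Box: lid centre (0.647, 0.267), yaw 7.3°. That puts the compartment at (0.6223, 0.2635) and predicts the pad at (0.4737, 0.2445); the measured pad matches to about 2 mm.

Run:
```python
from h import *
from workcell import r,command_gripper,optics
command_gripper(0.0,40)
Q=q(97.3); r.reach([.4735,.2444,.17],Q)
r.move_straight([.4735,.2444,.125],speed=.1)
f0=r.read_state()['contact_force']
print(r.move_straight([.4735,.2444,.056],speed=.04,max_force=35)); s=r.read_state(); print(s['eef_pos'],s['contact_force']-f0,s['time_s'])
r.move_straight([.4735,.2444,.17],speed=.15)
command_gripper(.085); 
r.reach([.5315,-.3105,.22],q(7.3)); s=r.read_state(); print(s['eef_pos'],s['eef_rot'],s['time_s'])
w,_=optics.get_image("wrist"); t,d=optics.get_image("top"); np.savez("top2.npz",im=t,d=d,**optics.camera_model("top"))
np.savez("w.npz",im=w,d=_,pos=s['eef_pos'],q=s['eef_rot'])
cv2.imwrite("pics/w1.png",w[:,:,::-1]);
cv2.imwrite("pics/t2.png",cv2.resize(t[100:260,120:420],None,fx=2.6,fy=2.6)[:,:,::-1])
```

```text
True
[0.47374637 0.24451655 0.0660894 ] [-3.7879108  -0.88059707 11.3104355 ] 4.2917
[ 0.53194222 -0.30937242  0.21994659] [ 6.59963971e-01  7.51297223e-01  1.27190593e-04 -1.53340158e-04] 7.9417
```

View pics/w1.png

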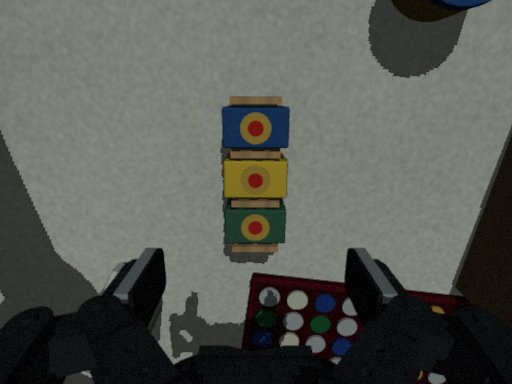

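View pics/t2.png

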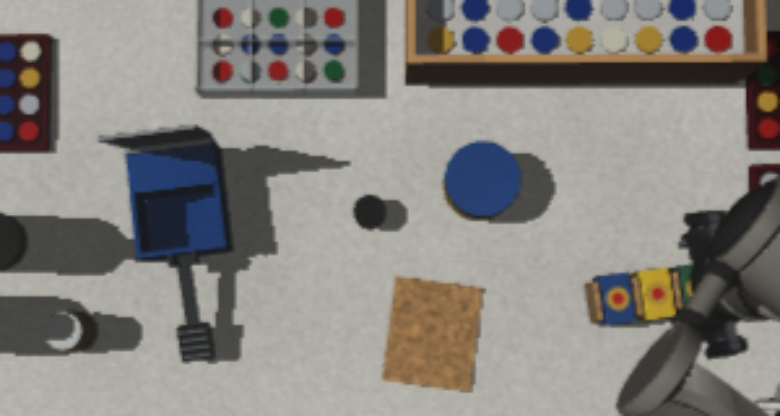

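The lid is open and the blue compartment is visible in its front part; the pedal is down, stopped by force at the expected height. The wrist view shows yellow between blue and green, disc at (256,181). I'll check that against the top-camera estimate.

```bash
cat >> h.py <<'E'
def wpix(uv,z,pos,quat,M):
    from scipy.spatial.transform import Rotation as T
    Rw=T.from_quat(quat).as_matrix(); K=M['K']; X=M['tool_from_camera']
    d=Rw@X[:3,:3]@np.array([(uv[0]-K[0,2])/K[0,0],(uv[1]-K[1,2])/K[1,1],1]); o=Rw@X[:3,3]+pos
    return o+d*(z-o[2])/d[2]
E
python3 - <<'E'
from h import *
from workcell import r,optics
w=np.load("w.npz"); M=optics.camera_model("wrist")
H,S,V=np.moveaxis(cv2.cvtColor(w['im'],cv2.COLOR_RGB2HSV),-1,0)
m=((H>20)&(H<35)&(S>130)&(V>90)); m[:150]=0;m[215:]=0;m[:,:215]=0;m[:,300:]=0
n,l,st,c=cv2.connectedComponentsWithStats(m.astype(np.uint8)); print(st[1:][st[1:,4]>50])
for uv in [(256,181),(224,160),(286,158),(225,198),(288,197)]: print(uv,wpix(uv,.055,w['pos'],w['q'],M).round(4))
v,u=np.nonzero(m); g=np.array([wpix(a,.055,w['pos'],w['q'],M)[:2] for a in zip(u,v)]); print(cv2.minAreaRect((g*1000).astype(np.float32)))
print(r.read_state()['eef_pos'],r.read_state()['joint_positions'][5])
# lid angle from top2
im,P,ok=cloud("top2.npz"); Z=P[...,2];C=np.array([.6223,.2635]);y=np.deg2rad(7.3);e=np.array([np.cos(y),np.sin(y)]);f=np.array([-e[1],e[0]])
L=(P[...,:2]-C); a=L@e; b=L@f; s=ok&(Z>.1)&(abs(b)<.05)&(abs(a)<.15); print("lid pts",s.sum(),"slope deg",np.rad2deg(np.arctan2(*np.polyfit(Z[s],a[s],1)[:1],1)),a[s].mean(),Z[s].max())
s=ok&(abs(b)<.015)&(a>-.165)&(a<-.135)&(Z>.02); print("pad z",np.median(Z[s]),s.sum(), np.median(b[ok&(abs(b)<.04)&(a>-.165)&(a<-.135)&(Z>.02)]))
E
```

```text
[[ 224  160   63   38 2057]]
(256, 181) [ 0.5339 -0.3109  0.055 ]
(224, 160) [ 0.5019 -0.2947  0.055 ]
(286, 158) [ 0.5586 -0.2855  0.055 ]
(225, 198) [ 0.5065 -0.3316  0.055 ]
(288, 197) [ 0.5665 -0.3228  0.055 ]
((534.076904296875, -315.850830078125), (62.239418029785156, 56.64421844482422), 14.620851516723633)
[ 0.53196954 -0.3094209   0.21998936] -0.7806616125358559
lid pts 165 slope deg -5.389452040894175 0.08048173434915355 0.20315281788012463
pad z 0.039747745756009256 93 -0.0005806977713906634
```

Wrist and top agree within 2 mm, the lid leans 5° from vertical, and the pad top is at 40 mm (fully down). Now grasp, lift and set down on the mat.

Run:
```python
from h import *
from workcell import r,command_gripper,optics
Q=q(7.3); g=np.array([.5327,-.3107])
P=lambda z,xy=g:[*xy,z]
r.move_straight(P(.09),Q,speed=.12)
print(r.move_straight(P(.040),Q,speed=.06,max_force=15)); print(r.read_state()['eef_pos'])
command_gripper(.05,45); s=r.read_state(); print("w",s['grip_width'],s['contact_force'])
r.move_straight(P(.06),Q,speed=.04); r.move_straight(P(.20),Q,speed=.12)
s=r.read_state(); print("lift",s['grip_width'],s['eef_pos'],s['contact_force'],s['time_s'])
mat=np.array([.4845,-.0436])
r.reach([*mat,.16],Q); r.move_straight([*mat,.055],Q,speed=.1); r.hold(.2)
print(r.move_straight([*mat,.030],Q,speed=.02,max_force=4)); s=r.read_state(); print(s['eef_pos'],s['contact_force'],s['grip_width'],s['time_s'])
```

```text
False
[ 0.53295056 -0.31087991  0.04035986]
w 0.05991726543319114 [0.05710174 0.23660695 4.08954795]
lift 0.059751530304787734 [ 0.53233227 -0.31043567  0.19905104] [-0.13124115  0.2029481  -1.60875009] 12.575
True
[ 0.4843612  -0.04357055  0.03853882] [-0.09148219 -0.2441631   5.10323466] 0.06008304312375411 15.8667
```

Run:
```python
from h import *
from workcell import r,command_gripper,optics
mat=np.array([.4845,-.0436])
command_gripper(.085); r.move_straight([*mat,.13],q(7.3),speed=.12)
Q=q(97.3); r.reach([*mat,.13],Q); command_gripper(.07)
print(r.move_straight([*mat,.040],Q,speed=.07,max_force=12))
command_gripper(.025,45); s=r.read_state(); print(s['grip_width'],s['eef_pos'])
r.move_straight([*mat,.06],Q,speed=.04); r.move_straight([*mat,.22],Q,speed=.15); print(r.read_state()['grip_width'])
C=np.array([.6223,.2635])
r.reach([*C,.22],Q); r.move_straight([*C,.16],Q,speed=.1); r.hold(.2); s=r.read_state(); print(s['eef_pos'],s['grip_width'],s['time_s'])
w,d=optics.get_image("wrist"); np.savez("w2.npz",im=w,d=d,pos=s['eef_pos'],q=s['eef_rot'])
cv2.imwrite("pics/w2.png",w[:,:,::-1])
t,d=optics.get_image("scene");cv2.imwrite("pics/s2.png",cv2.resize(t[150:330,200:400],None,fx=3,fy=3)[:,:,::-1])
```

```text
False
0.03559160183394219 [ 0.48473564 -0.04361975  0.04038148]
0.03574855679567941
[0.62264896 0.26361226 0.16090878] 0.03583330467957111 24.7917
```

View pics/w2.png

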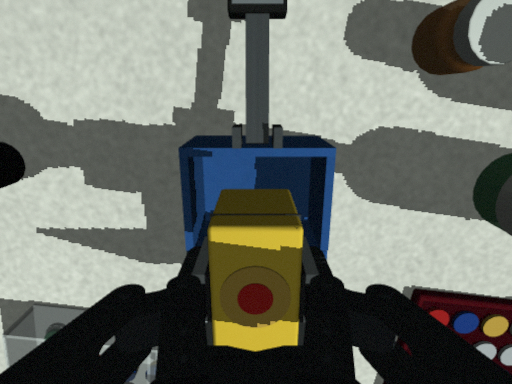

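View pics/s2.png

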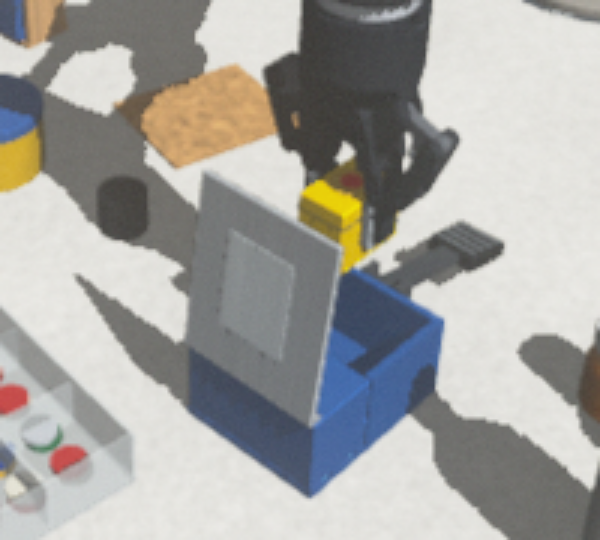

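The lid stands open clear of the gripper and the tin is held upright over the compartment. The front rim spans (180–335, 137) in the wrist view. I'll check that with the calibration.

```bash
python3 - <<'E'
from h import *
from workcell import optics
w=np.load("w2.npz");M=optics.camera_model("wrist");y=np.deg2rad(7.3);e=np.array([np.cos(y),np.sin(y)]);f=np.array([-e[1],e[0]]);C=np.array([.6223,.2635])
for uv,z in [((180,148),.066),((335,147),.066),((181,137),.066),((334,136),.066),((256,151),.066),((192,152),.066),((326,152),.066)]:
    p=wpix(uv,z,w['pos'],w['q'],M)[:2]-C; print(uv,(p@e).round(4),(p@f).round(4))
E
python3 - <<'E'
import numpy as np,cv2
w=np.load("w2.npz")['im'];cv2.imwrite("pics/w2c.png",cv2.resize(w[115:270,165:350],None,fx=4,fy=3.8,interpolation=cv2.INTER_CUBIC)[:,:,::-1])
E
```

```text
(180, 148) -0.0398 -0.0514
(335, 147) -0.0405 0.0557
(181, 137) -0.0473 -0.0501
(334, 136) -0.048 0.0544
(256, 151) -0.0377 0.0012
(192, 152) -0.037 -0.0432
(326, 152) -0.037 0.0497
```

View pics/w2c.png

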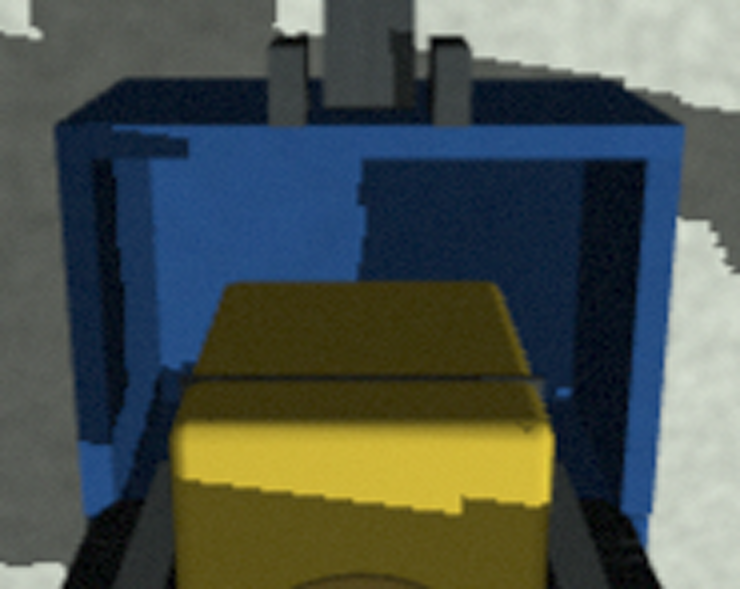

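Run:
```python
from h import *
from workcell import r,command_gripper,optics
w=np.load("w2.npz");M=optics.camera_model("wrist");y=np.deg2rad(7.3);e=np.array([np.cos(y),np.sin(y)]);f=np.array([-e[1],e[0]]);C=np.array([.6223,.2635])
def L(uv,z): p=wpix(uv,z,w['pos'],w['q'],M)[:2]-C; return p@e,p@f
rim=np.mean([L((179,147.4),.066),L((335.7,147.4),.066)],0); top=L((255.6,225.5),.1735); bot=L((255.6,189.5),.1235)
print(rim,top,bot)
de=(rim[0]+.012)-(top[0]+bot[0])/2; df=rim[1]-(top[1]+bot[1])/2; print("shift",de,df)
de,df=np.clip([de,df],-.003,.003)
G=C+de*e+df*f; Q=q(97.3)
r.move_straight([*G,.12],Q,speed=.1); r.hold(.1)
print(r.move_straight([*G,.052],Q,speed=.05,max_force=5)); s=r.read_state();print(s['eef_pos'],s['contact_force'])
if s['eef_pos'][2]<.054:
    r.hold(.2); print(r.move_straight([*G,.036],Q,speed=.015,max_force=4)); s=r.read_state();print(s['eef_pos'],s['contact_force'],s['grip_width'],s['time_s'])
```

```text
[-0.04017708  0.0020957 ] (np.float64(-0.028898837691472352), np.float64(0.0005872523566614646)) (np.float64(-0.027508574147558477), np.float64(0.0007294011144673714))
shift 2.6628479378981718e-05 0.0014373758641377046
False
[0.62238224 0.26499635 0.05243322] [ 0.70370452 -0.20592354 -1.53939018]
True
[0.62213897 0.264916   0.04357004] [ 0.05111804 -0.09437275  4.34401146] 0.03531114225972778 27.8917
```

Contact came at the expected height for the 6 mm floor. Release, retreat straight up and look.

Run:
```python
from h import *
from workcell import r,command_gripper,optics
Q=q(97.3); G=r.read_state()['eef_pos'][:2]
command_gripper(.052); r.move_straight([*G,.07],Q,speed=.05); r.move_straight([*G,.22],Q,speed=.15)
y=np.deg2rad(7.3);e=np.array([np.cos(y),np.sin(y)]);f=np.array([-e[1],e[0]]);C=np.array([.6223,.2635])+.0005*f
p=C-(.042+.1073)*e; r.reach([*p,.2],Q); command_gripper(.065); r.hold(.1); s=r.read_state(); print(s['eef_pos'],s['time_s'])
w,d=optics.get_image("wrist"); t,d=optics.get_image("top")
A=cv2.resize(w[:,100:420],None,fx=1.2,fy=1.2); B=cv2.resize(t[135:245,150:240],None,fx=4.19,fy=4.19)[:461]
B=np.pad(B,((0,461-len(B)),(0,0),(0,0))) if len(B)<461 else B
cv2.imwrite("pics/c3.png",np.hstack([A,B])[:,:,::-1])
# pad in wrist depth: points above pad
M=optics.camera_model("wrist")
np.savez("w3.npz",im=w,pos=s['eef_pos'],q=s['eef_rot'])
```

```text
[0.47459812 0.24499783 0.19972135] 31.0833
```

View pics/c3.png

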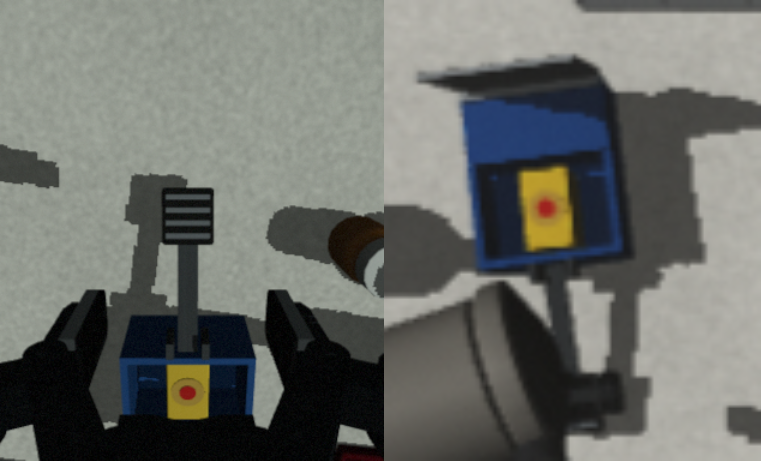

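The tin stands upright, centred and lengthwise in the compartment. In the wrist view the pad's full-image centre is about (256.7,179.6). Now pinch it and raise it along its arc.

Run:
```python
from h import *
from workcell import r,command_gripper,optics
Q=q(97.3)
y=np.deg2rad(7.3);e=np.array([np.cos(y),np.sin(y)]);f=np.array([-e[1],e[0]]);C=np.array([.6223,.2635])
w=np.load("w3.npz"); p=wpix((256.7,179.6),.040,w['pos'],w['q'],optics.camera_model("wrist"))[:2]-C; print("pad e,f",p@e,p@f)
C=C+np.clip(p@f,-.002,.002)*.5*f
def pt(th): return np.r_[C-(.042+.11*np.cos(th))*e,.058+.11*np.sin(th)+.006]
g=pt(-.22)
r.move_straight([*g[:2],.10],Q,speed=.12); print(r.move_straight(g,Q,speed=.06,max_force=10)); print(r.read_state()['eef_pos'],g)
command_gripper(.03,40); s=r.read_state(); print(s['grip_width'],s['contact_force'])
for th in (-.1,0,.1,.16):
    h=r.move_straight(pt(th),Q,speed=.025,max_force=30); s=r.read_state(); print(th,h,s['eef_pos'][2].round(4),s['contact_force'].round(1),s['grip_width'])
    if h: break
else:
    print(r.move_straight(pt(.235),Q,speed=.015,max_force=10)); s=r.read_state(); print(s['eef_pos'],pt(.2),s['contact_force'],s['time_s'])
```

```text
pad e,f -0.14883092957336605 0.0024233075732569913
False
[0.47432412 0.245622   0.04035699] [0.47403477 0.24551496 0.03999474]
0.03927152605814488 [-2.10455196  1.97895525  4.61397577]
-0.1 False 0.0527 [ 1.9  5.3 -2.9] 0.03935620774301086
0 False 0.0636 [ 1.6  5.7 -3.4] 0.038944321490591516
0.1 False 0.0746 [ 1.2  5.6 -3.8] 0.039749575116675685
0.16 False 0.0811 [ 1.4  5.2 -3. ] 0.039281120899764564
False
[0.47416728 0.24596842 0.0888275 ] [0.47357988 0.24545669 0.08585363] [ 2.89753073  4.98371391 -5.20100766] 36.6333
```

Run:
```python
from h import *
from workcell import r,command_gripper,optics
Q=q(97.3); p=r.read_state()['eef_pos']
for k in range(1,6):
    h=r.move_straight(p+[0,0,.001*k],Q,speed=.01,max_force=15); s=r.read_state(); print(h,s['eef_pos'][2],s['contact_force'].round(1))
    if h or s['contact_force'][2]<-16: break
t,d=optics.get_image("top"); np.savez("top3.npz",im=t,d=d,**optics.camera_model("top"))
im,P,ok=cloud("top3.npz"); Z=P[...,2];C=np.array([.6223,.2635]);y=np.deg2rad(7.3);e=np.array([np.cos(y),np.sin(y)]);f=np.array([-e[1],e[0]])
L=P[...,:2]-C;a=L@e;b=L@f;s=ok&(Z>.055)&(Z<.15)&(abs(b)<.05)&(a>-.03)&(a<.088)
print("lid slope rad",np.polyfit(a[s],Z[s],1),s.sum())
```

```text
False 0.08910479514679966 [ 3.4  5.1 -8.1]
False 0.08928894847408711 [  6.    5.4 -16.4]
lid slope rad [0.00098803 0.07131165] 1204
```

The pedal is hard against its upper stop (force rising, no motion) and the lid slope is about 0.001 rad. Release, retreat and check.

Run:
```python
from h import *
from workcell import r,command_gripper,optics
Q=q(97.3); p=r.read_state()['eef_pos']
command_gripper(.06); r.move_straight([*p[:2],.2],Q,speed=.12)
r.reach([.36,.1,.3],Q); r.hold(.3); print(r.read_state()['time_s'])
t,d=optics.get_image("top"); np.savez("top3.npz",im=t,d=d,**optics.camera_model("top"))
im,P,ok=cloud("top3.npz"); Z=P[...,2];C=np.array([.6223,.2635]);y=np.deg2rad(7.3);e=np.array([np.cos(y),np.sin(y)]);f=np.array([-e[1],e[0]])
L=P[...,:2]-C;a=L@e;b=L@f;s=ok&(Z>.055)&(Z<.15)&(abs(b)<.05)&(a>-.03)&(a<.088)
print("lid",np.polyfit(a[s],Z[s],1)); s=ok&(abs(b)<.015)&(a>-.16)&(a<-.14)&(Z>.02); print("pad z",np.median(Z[s]))
im0=np.load("top.npz")['im']
B=cv2.resize(t[100:260,120:420],None,fx=2.6,fy=2.6);cv2.imwrite("pics/f.png",B[:,:,::-1])
```

```text
39.725
lid [0.00167642 0.07137206]
pad z 0.08610782340852366
```

View pics/f.png

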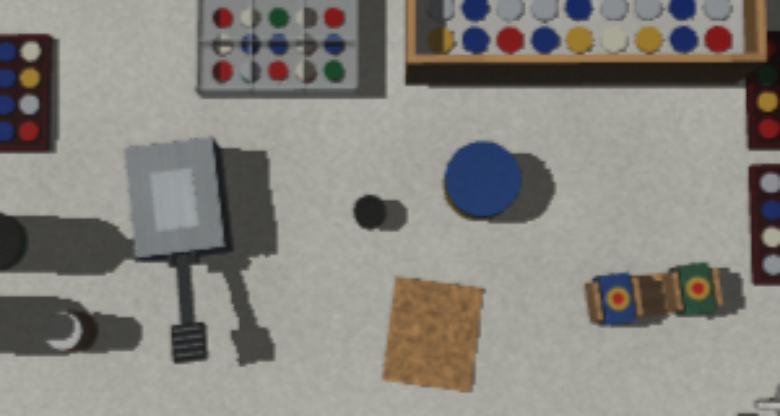

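The lid is shut, the pad is back up at (188,342), the rack's middle slot is empty, and the other tins and bystanders are where they were.

```bash
python3 -c "
from workcell import r
r.finish_job()"
```

```text
the job is handed in; nothing more can be done
```

The yellow tin is in the keep box's compartment with the lid shut, and I handed the job in at about 40 s of robot time.

**What I did:**
- I pressed the pedal to its lower stop, which opened the lid.
- I lifted the yellow tin out by its ends, changed grip on the cork mat, and set it down gently in the compartment. It touched down at the height expected for the 6 mm floor.
- I pinched the pedal and eased it up slowly until it met its upper stop.

**Last checks:**
- **Tin:** before the lid closed, the pictures showed it upright and centred, with its long side running front to back.
- **Lid:** it measures flat, within 0.002 rad, with its top at 71 mm.
- **Pedal:** the pad top is at 86 mm, as expected fully up.
- **Other things:** the other tins and objects look unmoved, and the gripper was clear of everything.

**Disagreements:**
- The wrist and top cameras differed by about 2 mm on the box position. I placed the tin by their relative positions in the wrist picture.
- With the lid open, I measured it leaning 5.4° from vertical against 6.9° expected. I put that down to depth noise.
- The first slow lift of the pedal ended without a force stop. I raised it a further half millimetre or so until the force rose and it stopped moving.

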